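# Load a sample tube onto the roller mixer and start it

### The arm

A 6-joint arm with a two-finger parallel gripper is mounted at the origin on the work surface. World frame = base frame: x ahead of the robot, y to its left, z up, the work surface at z = 0. Lengths are in m, angles in rad, forces in N, time in s.
With the tool pointing down it reaches from about 0.25 to 0.725 m from the base axis. Payload 4 kg.
Tool frame: the origin (TCP) lies midway between the tips of the shut fingers; the grasp point (between the pads) lies 19 mm behind it; z points along the fingers, y is the direction in which the jaws open and shut (so a half turn about z gives the same grasp; the last joint's range is limited). The gripper opens to 85 mm and grips with 20 to 120 N. Pads are 22 mm wide; open, the fingers measure 114 mm over their backs; the gripper's body (76 mm by 85 mm) begins 54 mm behind the grasp point. The pads swing forward as they close: fully open they stand 13 mm farther back than shut.
Start: joints at [-1.178, 0.241, 0.005, 1.335, 0, 1.571], TCP at [0.191, -0.462, 0.231] pointing down, gripper open.
Joint ranges: [-2.72, 2.72], [-1.05, 1.87], [-1.09, 1.28], [-1.99, 2.15], [-1.42, 1.44], [-3.14, 3.14]. Speed limits (rad/s): [2.79, 2.79, 3.14, 3.14, 3.14, 3.14].

### API

Orientations are given as a unit quaternion [x, y, z, w].
In Python, from rig import ctrl gives the robot as it stands.
- The arm moves only by the tool carry_out, never from a script. Its argument "steps" is one flat list of numbers, 7 for each row, row after row: the shift along the tool's x, y, z in m, then the turn, a rotation vector about the tool's x, y, z in rad, then the finger opening in m, from 0 to 0.0854. In form: [x, y, z, rx, ry, rz, grip, x, y, z, rx, ry, rz, grip, ...]. A call has 1 to 8 rows; each row shifts and turns the pose as measured when the row begins, along the tool's axes as they then stand; what a row does not reach is not made up. A row lasts 1/8 s, in which the tool goes at most 62.5 mm and 10.7 degrees, less where a joint would pass 70% of its speed; a pose out of reach is approached as far as the arm can. A call is refused whole if a number of a shift passes 0.0625 or a number of a turn 0.188, either way. A call with a gripper value outside its range is refused whole. The fingers move at their own pace and stop on an object; "grip_force" is the grip in N (left out, the last holds). Time passes only in rows, so rows that do not move let the fingers close. It gives the time, the measured TCP pose, the force and the opening at its end, in the units of the state.
- ctrl.get_obs(): the state, without advancing time (a new reading comes with each control period).
- ctrl.read_camera(name): name is "scene" or "top"; returns the picture (480x640x3 uint8, blue, green, red); there is no depth.
- ctrl.camera_info(name): a dict with "fov_y" (degrees; the focal length in pixels is half the picture's height over the tangent of half this angle, whatever the lens; pixels are square), "cx", "cy" (the principal point, pixels), "eye" and "attitude" of the camera in the world. Camera axes: x right, y down, z forward; pixel columns grow to the right and rows downward; lengths in m; the calibration is good to about 2 mm. A picture is of the moment at which its call begins. camera_info takes no time and is no camera call.
- ctrl.sign_off(): hands the job in, once; it reports no verdict.
The state is a dict: "time_s": time; "joint_positions": joint angles; "qvel": joint speeds; "joint_efforts": joint torques, N m; "tcp_pos": TCP position; "ee_rot": TCP orientation; "ft_force": force on the tool from outside, world axes, zero at the start; "moment": the same for the moment, N m; "grip_width": finger opening in m.
Only numpy, scipy, OpenCV 4.12 (cv2) and the standard library are available. Lean on these libraries where they do the work, as an engineer would, in place of code of your own. Each camera call takes 0.05 s, during which the arm holds its last target.

### The job

Lift the orange-capped tube out of the blue tube cradle and lay it gently on the roller mixer, lengthwise in one of the empty valleys between the two tubes that are already there, so that it rests wholly on the rollers. Let go of it, then press the green start button all the way down and leave the button free. Do not drop the tube, and leave the other tubes where they are.

Things in the scene. Friction and masses are not known exactly. Their poses are not given: they have to be found in the camera images.
- tube_center (a point): The tube to load: white plastic 50 ml screw-cap sample tube lying on its side in the cradle, body 29 mm in diameter, 116 mm long overall, 40 to 75 g. The bright orange ribbed cap (33 mm in diameter) is the last 14 mm, a cone the last 14 mm of the other end. The point is on the tube's axis, half-way along; its y axis runs along the tube towards the cap
- tube: The orange-capped tube itself: same origin and axes as its centre point
- cradle: Tube cradle fixed to the bench: aluminium base 212 x 96 x 6 mm with two upright blue notched plates, 6 mm thick, at y = -30 and +30 mm, open between them. V notches at x = -80, -40, 0, 40, 80 mm, ridges up to 52 mm above the bench. Three tubes lie along y, at x = -80, 0 and 80 mm, axes 58 mm above the bench. Origin: centre of its underside
- mixer: White roller mixer fixed to the bench. Six grey rollers, 30 mm in diameter, 250 mm long, lie along its y axis at x = -85, -51, -17, 17, 51, 85 mm; each turns freely with light friction. End cheeks at y = -131 and +131 mm, 93 mm high; grey control pod beyond the cheek on the -y side, top 92 mm above the bench. Outside 236 mm (x) by 372 mm (y). Origin: under the middle of the rollers
- roller_bed (a point): Middle of the mixer's roller bed, at the height of the roller tops (90 mm above the bench); axes as the mixer's. Valleys lie along y at x = -68, -34, 0, 34, 68 mm. A tube seated in a valley has its centre 10 mm above this point and lies about 1.5 degrees cap-end up. Fingers that reach more than 9 mm below the axis of the held tube meet the rollers before the tube does
- start_top (a point): Centre of the top of the round green start button, 30 mm in diameter, on top of the mixer's control pod, facing up, proud of its black housing. It sinks 6 mm when pressed down; fully down takes 5 N. A black speed dial stands 140 mm from it on the same pod
- start (a joint): Travel of the start button in m: 0 free, 0.006 fully pressed; a spring returns it
- spare_a_center (a point): A tube that stays; same shape as the orange-capped one but with a blue cap; lies in one of the cradle's notches. The point is on its axis, half-way along; its y axis runs along it towards the cap
- spare_b_center (a point): A tube that stays; same shape as the orange-capped one but with a pale grey cap; lies in one of the cradle's notches. The point is on its axis, half-way along; its y axis runs along it towards the cap
- mixing_a_center (a point): A tube that stays; same shape as the orange-capped one but with a blue cap; lies on the mixer in one outermost valley (x = -68 or 68 mm), anywhere along it. The point is on its axis, half-way along; its y axis runs along it towards the cap
- mixing_b_center (a point): A tube that stays; same shape as the orange-capped one but with a green cap; lies on the mixer in the other outermost valley, anywhere along it. The point is on its axis, half-way along; its y axis runs along it towards the cap
Not all that is in view belongs to the job. What is shaped like the tube but black is not meant.

How it is judged:
On the way, in this order (a step that is already met when the one before it is completed fails the run):
1. the orange-capped tube lies seated on the rollers between the two other tubes, released and at rest (x of tube_center in the frame of roller_bed between -0.045 and 0.045 m and y of tube_center in the frame of roller_bed between -0.067 and 0.067 m and z of tube_center in the frame of roller_bed between 0.005 and 0.0135 m and angle between the y axis of tube_center and the y axis of roller_bed, either way round below 0.06 rad and contact force between the fingers and tube below 0.1 N and linear speed of tube below 0.02 m/s and angular speed of tube below 0.3 rad/s), for 0.2 s.
2. then the green start button is pressed fully down (value of joint start above 0.0045 m), for 0.05 s.
At the end, for the whole second after the job is handed in: Orange-capped tube released, at rest on the rollers: within 45 mm of the bed's middle across, 67 mm along, parallel within 0.06 rad, centre 5 to 13.5 mm above the roller tops; button free (under 2 mm in); other tubes within 20 mm of where they were (all of step 1 and value of joint start below 0.002 m and distance of each of spare_a_center, spare_b_center, mixing_a_center, mixing_b_center from where it was at the start of the episode below 0.02 m); the robot touches nothing.
It fails at once if the orange-capped tube is dropped or thrown onto the rollers (faster than 0.45 m/s within 25 mm of its seat) (linear speed of tube above 0.45 m/s and z of tube_center in the frame of roller_bed below 0.035 m and x of tube_center in the frame of roller_bed between -0.11 and 0.11 m and y of tube_center in the frame of roller_bed between -0.14 and 0.14 m).
It fails at once if the orange-capped tube falls to the bench (height (world z) of tube_center below 0.035 m).
It fails at once if another tube is knocked from its place (moved more than 30 mm) (distance of any of spare_a_center, spare_b_center, mixing_a_center, mixing_b_center from where it was at the start of the episode above 0.03 m).
It also fails if it takes over 38 s, if anything falls off the work surface, if the arm or the gripper's body presses on something with over 40 N, if the wrist force passes 120 N, or if a joint passes its speed limit or range.

## Working session

There is one attempt and no reset: what is moved stays moved. The work goes in short steps, Python scripts to look and compute and a tool call to move; the robot and the scene stay as the last step left them, time stands still between calls to the robot, and variables do not carry over. Pictures are saved under pics/ and viewed, and the job is handed in when it is done.

Besides the shell and the picture viewer there is one more tool, called after "Call:" as a command line: name --argument value ..., lists and objects as JSON in quotes. carry_out: Moves the arm, as the interface text tells. Its arguments: {"type":"object","properties":{"steps":{"type":"array"},"grip_force":{"type":"number"}},"required":["steps"]}

```bash
ls; mkdir -p pics
python3 - <<'E'
from rig import ctrl
import cv2
print(ctrl.get_obs())
for n in("scene","top"):
    print(n,ctrl.camera_info(n)); cv2.imwrite(f"pics/{n}0.png",ctrl.read_camera(n))
E
```

```text
pics
{'time_s': 0.0, 'joint_positions': array([-1.17800486e+00,  2.41395459e-01,  3.72846952e-03,  1.33520793e+00,
        4.43680460e-06,  1.57080820e+00]), 'qvel': array([ 0.00050395,  0.00070194, -0.00183331,  0.00017645,  0.00110913,
       -0.00071534]), 'joint_efforts': array([-1.58892159e-03, -3.72318685e+01,  2.52406687e+01,  1.70149805e-02,
       -3.36016501e-05,  9.14200513e-06]), 'tcp_pos': array([ 0.19114319, -0.46133641,  0.23042333]), 'ee_rot': array([ 9.80776896e-01,  1.95129700e-01, -2.00633621e-04, -1.01974677e-03]), 'ft_force': array([-0.52314411,  0.65462362, -0.25349625]), 'moment': array([ 0.0401961 , -0.00251741,  0.0199336 ]), 'grip_width': 0.08547331763702941}
scene {'fov_y': 56.25215381527181, 'cx': 321.5494964037065, 'cy': 239.4964639965826, 'eye': array([ 0.97460467, -0.06221553,  0.79684966]), 'attitude': array([ 0.69865479,  0.64834992, -0.20323769, -0.22409443])}
top {'fov_y': 43.00819617182294, 'cx': 320.0398053789006, 'cy': 244.56190086426864, 'eye': array([ 0.35750689, -0.0152069 ,  1.26923481]), 'attitude': array([-0.69716082,  0.71579986, -0.03428667,  0.0205372 ])}
```

View pics/scene0.png

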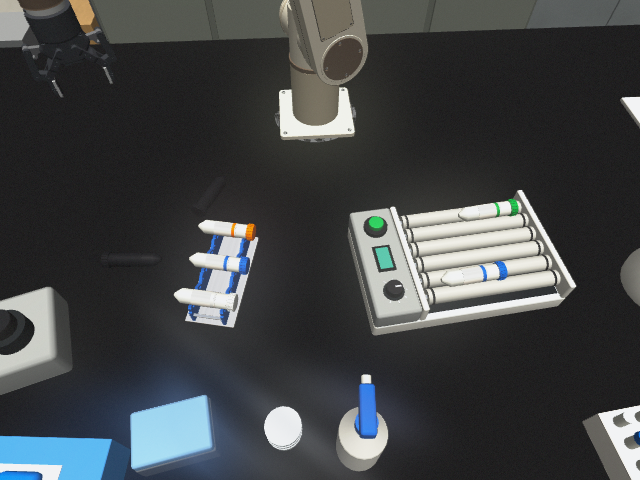

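View pics/top0.png

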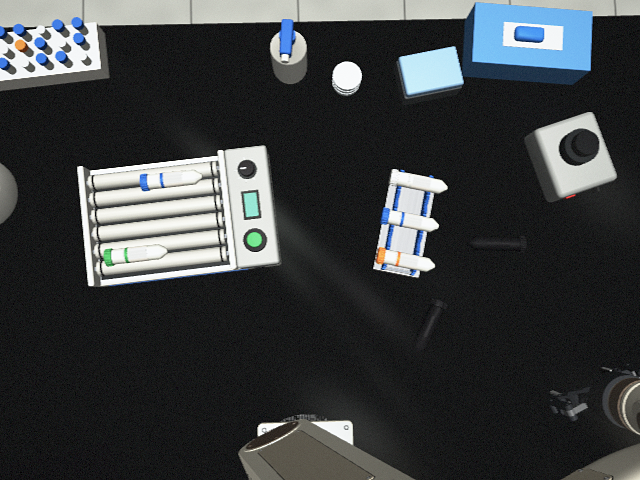

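Top view: the orange-capped tube lies in the cradle at about (380,257) cap to (435,265) tip. The mixer is on the left, its green button at (255,240), and the valleys between the green and blue tubes are free. Next I zoom in and measure.

```bash
cat > h.py <<'E'
import numpy as np, cv2
from scipy.spatial.transform import Rotation as R
from rig import ctrl
def cam(n):
    c=ctrl.camera_info(n); f=240/np.tan(np.radians(c['fov_y']/2))
    return f,c['cx'],c['cy'],np.array(c['eye']),R.from_quat(c['attitude']).as_matrix()
def ray(n,u,v):
    f,cx,cy,e,A=cam(n); d=A@np.array([(u-cx)/f,(v-cy)/f,1]); return e,d
def onz(n,u,v,z):
    e,d=ray(n,u,v); return e+d*(z-e[2])/d[2]
def proj(n,P):
    f,cx,cy,e,A=cam(n); p=A.T@(np.array(P)-e); return cx+f*p[0]/p[2],cy+f*p[1]/p[2]
def tri(a,b):
    e1,d1=ray('top',*a); e2,d2=ray('scene',*b)
    s=np.linalg.lstsq(np.c_[d1,-d2],e2-e1,rcond=None)[0]
    p,q=e1+d1*s[0],e2+d2*s[1]; return (p+q)/2,np.linalg.norm(p-q)
E
python3 - <<'E'
from h import *
t=cv2.imread('pics/top0.png');s=cv2.imread('pics/scene0.png')
def blobs(im,lo,hi,mina=15):
    m=cv2.inRange(cv2.cvtColor(im,cv2.COLOR_BGR2HSV),lo,hi)
    n,l,st,c=cv2.connectedComponentsWithStats(m)
    return [(st[i].tolist(),c[i].round(1).tolist()) for i in range(1,n) if st[i][4]>mina]
for nm,im in(('top',t),('scene',s)):
    print(nm,'orange',blobs(im,(8,150,120),(20,255,255)))
    print(nm,'green',blobs(im,(50,120,60),(75,255,255)))
cv2.imwrite('pics/c1.png',cv2.resize(t[160:290,360:460],None,fx=4.5,fy=4.5,interpolation=cv2.INTER_CUBIC))
cv2.imwrite('pics/c2.png',cv2.resize(t[140:290,75:285],None,fx=3.8,fy=3.8,interpolation=cv2.INTER_CUBIC))
E
```

```text
top orange [([15, 40, 11, 10, 83], [20.0, 44.5]), ([376, 247, 10, 17, 111], [380.4, 255.3]), ([395, 252, 5, 14, 29], [397.7, 258.7])]
top green [([247, 232, 15, 15, 167], [253.7, 239.2]), ([103, 249, 11, 17, 116], [107.6, 257.1]), ([125, 248, 4, 15, 27], [125.8, 255.0])]
scene orange [([231, 223, 5, 14, 41], [232.5, 229.3]), ([246, 223, 10, 18, 131], [250.0, 231.7])]
scene green [([506, 199, 12, 17, 107], [513.3, 206.2]), ([495, 202, 5, 14, 33], [497.2, 208.7]), ([369, 217, 15, 14, 172], [375.9, 223.1])]
```

View pics/c1.png

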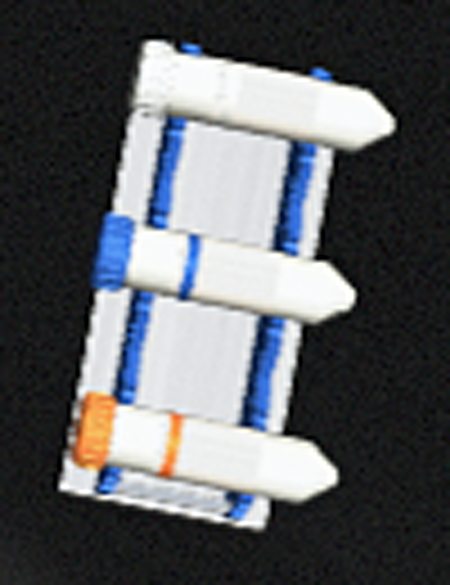

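View pics/c2.png

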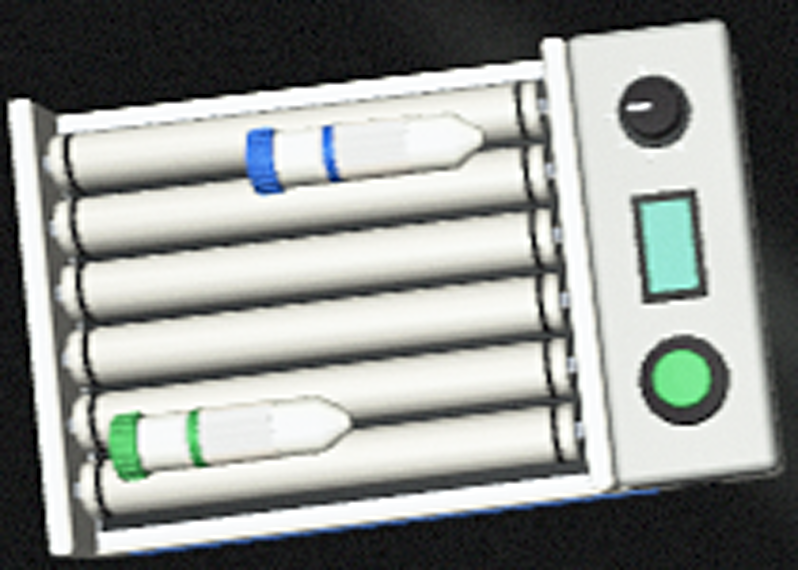

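Run:
```python
from h import *
def C(u,v,k,ou,ov): return ((u+.5)/k-.5+ou,(v+.5)/k-.5+ov)
P=lambda u,v:C(u,v,4.5,360,160)
M=lambda u,v:C(u,v,3.8,75,140)
for nm,a,b in(('orange',P(81,428),P(338,476)),('blue',P(99,249),P(356,296)),('grey',P(138,75),P(395,125))):
    A=onz('top',*a,.058);B=onz('top',*b,.058);d=A-B
    print(nm,A.round(4),B.round(4),'len',np.linalg.norm(d).round(4),'ang',np.degrees(np.arctan2(-d[0],d[1])).round(2),'mid',((A+B)/2).round(4))
for nm,a,b in(('mixblue',M(250,161),M(484,136)),('mixgreen',M(112,448),M(352,422))):
    A=onz('top',*a,.1);B=onz('top',*b,.1);d=A-B
    print(nm,A.round(4),B.round(4),'len',np.linalg.norm(d).round(4),'ang',np.degrees(np.arctan2(-d[0],d[1])).round(2),'mid',((A+B)/2).round(4))
print('button',tri((253.7,239.2),(375.9,223.1)))
print('cap',tri((380.4,255.3),(250,231.7)),'band',tri((397.7,258.7),(232.5,229.3)))
print('mixgreen band',tri((125.8,255.),(497.2,208.7)))
# rollers: black rings in crop, left ring / right ring centres
L=[(68,163),(73,229),(79,292),(86,358),(93,425),(99,490)]
Rr=[(520,106),(528,170),(538,234),(546,298),(554,362),(562,425)]
for l,r in zip(L,Rr):
    A=onz('top',*M(*l),.085);B=onz('top',*M(*r),.085);d=A-B
    print(A[:2].round(4),B[:2].round(4),np.linalg.norm(d).round(4),np.degrees(np.arctan2(-d[0],d[1])).round(2),((A+B)/2)[:2].round(4))
# cheek top corners
for q in [(10,102),(52,555),(553,40),(605,488)]: print('cheek',onz('top',*M(*q),.093).round(4))
s=cv2.imread('pics/scene0.png')
cv2.imwrite('pics/c3.png',cv2.resize(s[185:340,340:580],None,fx=3.3,fy=3.3,interpolation=cv2.INTER_CUBIC))
```

```text
orange [ 0.428  -0.1544  0.058 ] [ 0.4038 -0.2678  0.058 ] len 0.116 ang -12.08 mid [ 0.4159 -0.2111  0.058 ]
blue [ 0.5077 -0.1652  0.058 ] [ 0.4838 -0.2793  0.058 ] len 0.1166 ang -11.85 mid [ 0.4958 -0.2222  0.058 ]
grey [ 0.5858 -0.1854  0.058 ] [ 0.5604 -0.3001  0.058 ] len 0.1174 ang -12.49 mid [ 0.5731 -0.2427  0.058 ]
mixblue [0.5781 0.3042 0.1   ] [0.5881 0.1856 0.1   ] len 0.119 ang 4.85 mid [0.5831 0.2449 0.1   ]
mixgreen [0.4338 0.3738 0.1   ] [0.4438 0.2537 0.1   ] len 0.1206 ang 4.76 mid [0.4388 0.3138 0.1   ]
button (array([0.46073586, 0.08694127, 0.11019799]), np.float64(0.0004827349708317512))
cap (array([ 0.4266444 , -0.16031041,  0.06002932]), np.float64(0.0012690459698117143)) band (array([ 0.41895126, -0.1950658 ,  0.06123032]), np.float64(0.0025349486311848166))
mixgreen band (array([0.43775994, 0.33281746, 0.10425919]), np.float64(0.0029050318378983776))
[0.5821 0.4013] [0.6063 0.1695] 0.2331 5.98 [0.5942 0.2854]
[0.5478 0.3987] [0.5728 0.1658] 0.2342 6.14 [0.5603 0.2823]
[0.5152 0.3956] [0.5394 0.1612] 0.2357 5.9 [0.5273 0.2784]
[0.4812 0.392 ] [0.5062 0.1575] 0.2358 6.09 [0.4937 0.2748]
[0.4468 0.3884] [0.4731 0.1539] 0.236 6.39 [0.4599 0.2712]
[0.4136 0.3854] [0.4406 0.1503] 0.2366 6.56 [0.4271 0.2678]
cheek [0.6128 0.428  0.093 ]
cheek [0.3811 0.4062 0.093 ]
cheek [0.6387 0.1509 0.093 ]
cheek [0.4075 0.1279 0.093 ]
```

View pics/c3.png

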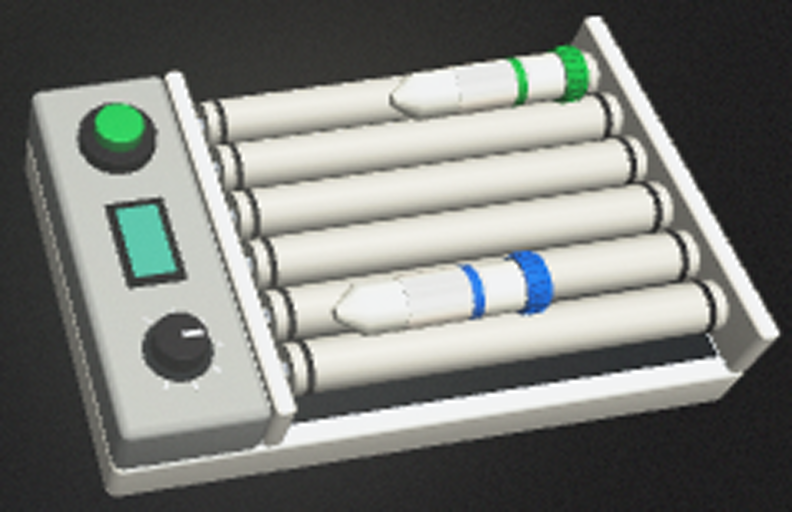

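Mixer: centre about (0.511, 0.279), turned about +6.0°. Orange tube: centre about (0.416, -0.211), turned about -12.1°, cap towards +y. Button top: about (0.461, 0.087, 0.110). I'll translate first, then turn.

Call:
carry_out --steps '[0.05, -0.025, 0, 0, 0, 0, 0.06, 0.05, -0.025, 0, 0, 0, 0, 0.06, 0.05, -0.025, 0, 0, 0, 0, 0.06, 0.05, -0.025, 0, 0, 0, 0, 0.06, 0.05, -0.025, 0, 0, 0, 0, 0.06, 0.05, -0.025, 0, 0, 0, 0, 0.06, 0, 0, 0, 0, 0, -0.18, 0.06, 0, 0, 0, 0, 0, -0.18, 0.06]' --grip_force 40

```text
time_s: 1.1
tcp_pos: [0.4169, -0.1997, 0.2269]
ee_rot: [0.929, 0.37, -0.001, -0.003]
ft_force: [0.3, 0.8, -0.7]
grip_width: 0.06
```

Call:
carry_out --steps '[0, 0, 0, 0, 0, -0.18, 0.06, 0, 0, 0, 0, 0, -0.18, 0.06, 0, 0, 0, 0, 0, -0.18, 0.06, 0, 0, 0, 0, 0, -0.06, 0.06, 0, 0, 0, 0, 0, 0, 0.06]'

```text
time_s: 1.72
tcp_pos: [0.4157, -0.198, 0.2244]
ee_rot: [0.771, 0.636, -0.001, -0.006]
ft_force: [-0.0, -1.0, -0.4]
grip_width: 0.0601
```

```bash
cat >> h.py <<'E'
def todo(P,yaw_y,tag=''):
    """delta in tool frame to reach TCP P pointing down with tool y at world angle yaw_y deg"""
    o=ctrl.get_obs(); Rc=R.from_quat(o['ee_rot'])
    a=np.radians(yaw_y); y=np.array([np.cos(a),np.sin(a),0]); z=np.array([0,0,-1.]); x=np.cross(y,z)
    Rt=R.from_matrix(np.c_[x,y,z])
    print(tag,'t',o['time_s'],'tcp',o['tcp_pos'].round(4),'F',o['ft_force'].round(2),'w',round(o['grip_width'],4))
    print(' shift now',Rc.inv().apply(np.array(P)-o['tcp_pos']).round(4),'shift if aligned',Rt.inv().apply(np.array(P)-o['tcp_pos']).round(4),'turn',(Rc.inv()*Rt).as_rotvec().round(4))
    print(' j',o['joint_positions'].round(2))
E
python3 - <<'E'
from h import *
todo((.4165,-.208,.050),-12.1)
cv2.imwrite('pics/top1.png',ctrl.read_camera('top'));
E
```

```text
t 1.725 tcp [ 0.4157 -0.198   0.2244] F [-0.03 -0.97 -0.36] w 0.0601
 shift now [-0.0107  0.0047  0.1743] shift if aligned [-0.0096  0.0029  0.1744] turn [-0.0115 -0.0057  0.0201]
 j [-0.45  0.18 -0.1   1.31  0.    1.32]
```

View pics/top1.png

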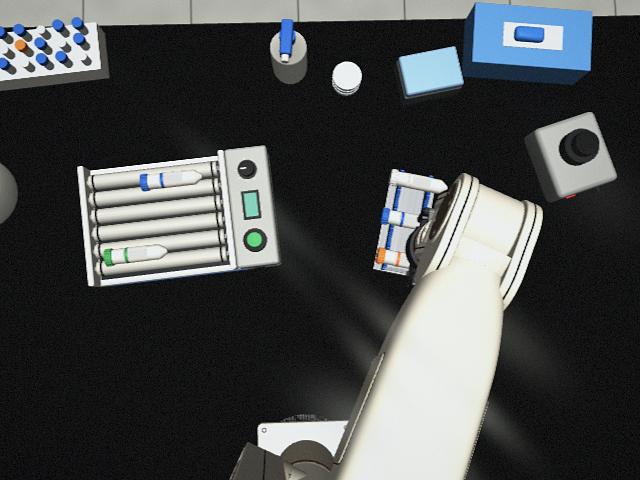

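The arm covers the tube in this view, as expected, and nothing has been disturbed. I'll align and descend part of the way.

Call:
carry_out --steps '[-0.01, 0.004, 0.03, -0.011, -0.006, 0.02, 0.06, 0, 0, 0.04, 0, 0, 0, 0.06, 0, 0, 0.04, 0, 0, 0, 0.06, 0, 0, 0.02, 0, 0, 0, 0.06, 0, 0, 0, 0, 0, 0, 0.06]'

```text
time_s: 2.4
tcp_pos: [0.418, -0.209, 0.0912]
ee_rot: [0.78, 0.626, 0.0, 0.001]
ft_force: [-0.4, -0.2, -0.7]
grip_width: 0.0602
```

Run:
```python
from h import *
todo((.4165,-.208,.050),-12.1)
s=ctrl.read_camera('scene')
cv2.imwrite('pics/s1.png',cv2.resize(s[140:340,130:330],None,fx=3,fy=3,interpolation=cv2.INTER_CUBIC))
```

```text
t 2.4 tcp [ 0.418  -0.209   0.0912] F [-0.4  -0.17 -0.72] w 0.0602
 shift now [ 0.0007 -0.0018  0.0412] shift if aligned [ 0.0007 -0.0017  0.0412] turn [ 0.0017  0.0009 -0.0062]
 j [-0.46  0.29 -0.32  0.96 -0.    1.32]
```

View pics/s1.png

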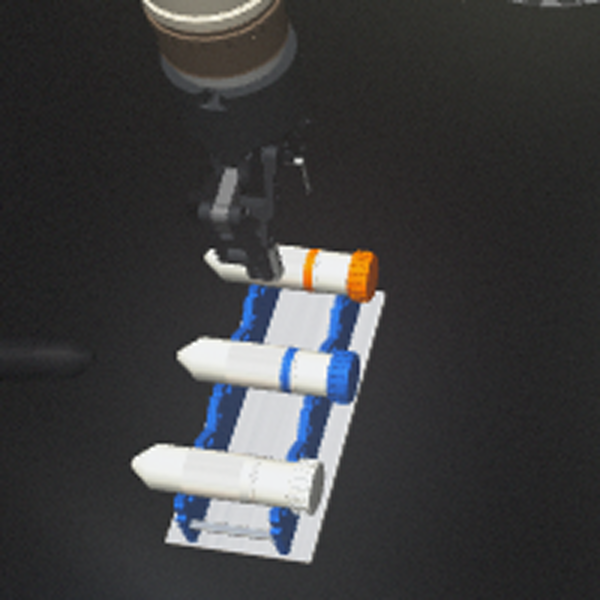

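Run:
```python
from h import *
def C(u,v,k,ou,ov): return ((u+.5)/k-.5+ou,(v+.5)/k-.5+ov)
a=np.radians(-12.1); yd=np.array([-np.sin(a),np.cos(a)])
for z in(.03,.05):
  for q in[(127,355),(262,375),(160,200),(296,215)]:
    p=onz('top',*C(*q,4.5,360,160),z)[:2]; print(z,q,p.round(4),'y along from TCP target',((p-[.4165,-.208])@yd).round(4))
for P in[(.4165,-.208,.05),(.4165,-.208,.07)]:
    u,v=proj('scene',P);print((u-130)*3,(v-140)*3)
```

```text
0.03 (127, 355) [ 0.4624 -0.1797] y along from TCP target 0.0373
0.03 (262, 375) [ 0.4517 -0.2409] y along from TCP target -0.0248
0.03 (160, 200) [ 0.533  -0.1973] y along from TCP target 0.0348
0.03 (296, 215) [ 0.5246 -0.2594] y along from TCP target -0.0276
0.05 (127, 355) [ 0.4607 -0.177 ] y along from TCP target 0.0395
0.05 (262, 375) [ 0.4502 -0.2373] y along from TCP target -0.0216
0.05 (160, 200) [ 0.5302 -0.1944] y along from TCP target 0.0371
0.05 (296, 215) [ 0.5219 -0.2555] y along from TCP target -0.0243
293.070457000314 275.8661627191241
288.1952492679863 258.33538038372114
```

Call:
carry_out --steps '[0.003, -0.002, 0.02, 0, 0, -0.006, 0.06, 0, 0, 0.016, 0, 0, 0, 0.06, 0, 0, 0.004, 0, 0, 0, 0.06, 0, 0, 0, 0, 0, 0, 0.06]'

```text
time_s: 2.95
tcp_pos: [0.4219, -0.2082, 0.0565]
ee_rot: [0.778, 0.628, 0.003, 0.006]
ft_force: [0.9, 0.3, -0.1]
grip_width: 0.0601
```

Run:
```python
from h import *
todo((.4165,-.205,.050),-12.1)
s=ctrl.read_camera('scene')
cv2.imwrite('pics/s2.png',cv2.resize(s[170:300,160:290],None,fx=4.5,fy=4.5,interpolation=cv2.INTER_CUBIC))
```

```text
t 2.95 tcp [ 0.4219 -0.2082  0.0565] F [ 0.85  0.26 -0.08] w 0.0601
 shift now [ 0.002  -0.006   0.0064] shift if aligned [ 0.002  -0.006   0.0065] turn [ 0.0132  0.0039 -0.0015]
 j [-0.46  0.33 -0.37  0.86 -0.    1.33]
```

View pics/s2.png

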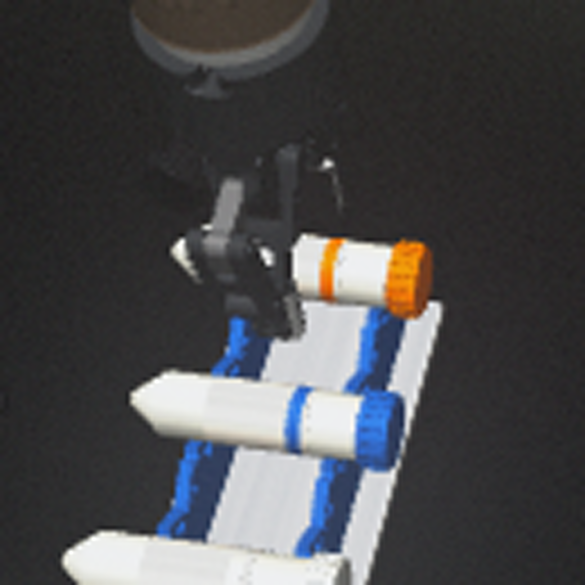

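The fingers straddle the tube between the plates. The TCP drifted about 6 mm in x, so I'll correct that and finish the descent.

Call:
carry_out --steps '[0.002, -0.006, 0.006, 0.013, 0.004, 0, 0.06, 0, 0, 0, 0, 0, 0, 0.06]'

```text
time_s: 3.25
tcp_pos: [0.4172, -0.2053, 0.0515]
ee_rot: [0.778, 0.628, 0.001, 0.001]
ft_force: [0.3, 0.2, -0.2]
grip_width: 0.0599
```

Run:
```python
from h import *
todo((.4165,-.205,.050),-12.1)
```

```text
t 3.25 tcp [ 0.4172 -0.2053  0.0515] F [ 0.26  0.16 -0.21] w 0.0599
 shift now [ 0.0002 -0.0007  0.0015] shift if aligned [ 0.0002 -0.0007  0.0015] turn [ 0.002   0.0003 -0.0016]
 j [-0.46  0.34 -0.38  0.86  0.    1.33]
```

Call:
carry_out --steps '[0, -0.001, 0.002, 0.002, 0, 0, 0.06, 0, 0, 0, 0, 0, 0, 0.02, 0, 0, 0, 0, 0, 0, 0.02, 0, 0, 0, 0, 0, 0, 0.02, 0, 0, 0, 0, 0, 0, 0.02, 0, 0, 0, 0, 0, 0, 0.02]' --grip_force 40

```text
time_s: 4.0
tcp_pos: [0.4166, -0.2053, 0.0499]
ee_rot: [0.778, 0.628, 0.0, 0.001]
ft_force: [-0.6, -0.3, 0.6]
grip_width: 0.0276
```

Run:
```python
from h import *
todo((.4165,-.205,.050),-12.1)
```

```text
t 4.0 tcp [ 0.4166 -0.2053  0.0499] F [-0.58 -0.35  0.6 ] w 0.0276
 shift now [ 0.0003 -0.0002 -0.0001] shift if aligned [ 0.0003 -0.0002 -0.0001] turn [ 0.001   0.0004 -0.0017]
 j [-0.46  0.34 -0.38  0.85 -0.    1.33]
```

Call:
carry_out --steps '[0, 0, -0.02, 0, 0, 0, 0.02, 0, 0, -0.04, 0, 0, 0, 0.02, 0, 0, -0.05, 0, 0, 0, 0.02, 0, 0, -0.05, 0, 0, 0, 0.02, 0, 0, 0, 0, 0, 0, 0.02]'

```text
time_s: 4.62
tcp_pos: [0.4153, -0.2047, 0.2128]
ee_rot: [0.778, 0.628, -0.001, -0.002]
ft_force: [-0.4, -0.9, -1.6]
grip_width: 0.0276
```

Run:
```python
from h import *
todo((.5106,.285,.2),6.05)
s=ctrl.read_camera('scene')
cv2.imwrite('pics/s3.png',cv2.resize(s[100:300,130:330],None,fx=3,fy=3,interpolation=cv2.INTER_CUBIC))
```

```text
t 4.625 tcp [ 0.4153 -0.2047  0.2128] F [-0.35 -0.86 -1.61] w 0.0276
 shift now [ 0.4988 -0.0102  0.0131] shift if aligned [0.4769 0.1464 0.0128] turn [-0.0036 -0.0012 -0.3184]
 j [-0.46  0.18 -0.12  1.27 -0.    1.33]
```

View pics/s3.png

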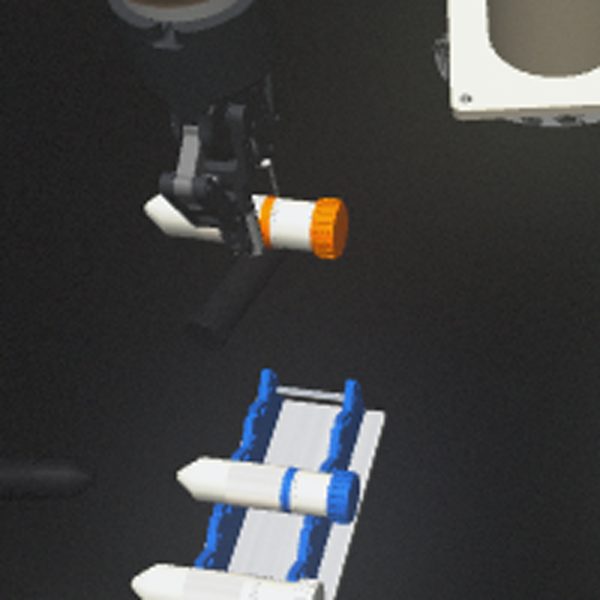

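The tube is held firmly and is level. Next I move across to the mixer.

Call:
carry_out --steps '[0.04, 0, 0, 0, 0, 0, 0.02, 0.05, -0.001, 0, 0, 0, 0, 0.02, 0.05, -0.002, 0, 0, 0, 0, 0.02, 0.05, -0.001, 0, 0, 0, 0, 0.02, 0.05, -0.002, 0, 0, 0, 0, 0.02, 0.05, -0.001, 0, 0, 0, 0, 0.02, 0.05, -0.001, 0, 0, 0, 0, 0.02, 0.03, 0, 0, 0, 0, 0, 0.02]'

```text
time_s: 5.68
tcp_pos: [0.4784, 0.1674, 0.1948]
ee_rot: [0.78, 0.625, -0.013, -0.011]
ft_force: [0.1, -0.7, -1.2]
grip_width: 0.028
```

Run:
```python
from h import *
todo((.5106,.285,.2),6.05)
```

```text
t 5.675 tcp [0.4784 0.1674 0.1948] F [ 0.1  -0.65 -1.21] w 0.028
 shift now [ 0.1217  0.0055 -0.0062] shift if aligned [ 0.1136  0.0444 -0.0052] turn [-0.0334  0.0007 -0.3256]
 j [ 0.33  0.3  -0.02  1.29  0.01  2.12]
```

Call:
carry_out --steps '[0.04, 0.001, -0.01, -0.015, 0, 0, 0.02, 0.04, 0.001, -0.005, 0, 0, -0.08, 0.02, 0.03, 0.003, 0, 0, 0, -0.08, 0.02, 0.005, 0.004, 0, 0, 0, -0.08, 0.02, 0, 0, 0, 0, 0, -0.08, 0.02, 0, 0, 0, 0, 0, 0, 0.02]'

```text
time_s: 6.42
tcp_pos: [0.5033, 0.2832, 0.1927]
ee_rot: [0.665, 0.746, -0.019, -0.011]
ft_force: [-0.5, -0.6, 0.1]
grip_width: 0.0277
```

Run:
```python
from h import *
todo((.5106,.285,.2),6.05)
```

```text
t 6.425 tcp [0.5033 0.2832 0.1927] F [-0.55 -0.59  0.09] w 0.0277
 shift now [ 0.0009  0.0071 -0.0077] shift if aligned [ 0.0011  0.0075 -0.0073] turn [-0.0428  0.0099  0.0095]
 j [0.51 0.45 0.2  1.37 0.01 1.96]
```

Call:
carry_out --steps '[0.001, 0.007, 0, -0.043, 0.01, 0.01, 0.02, 0, 0, 0, 0, 0, 0, 0.02, 0, 0, 0, 0, 0, 0, 0.02]'

```text
time_s: 6.8
tcp_pos: [0.5083, 0.2835, 0.1885]
ee_rot: [0.67, 0.742, -0.003, -0.001]
ft_force: [0.3, -0.7, -1.6]
grip_width: 0.0272
```

Run:
```python
from h import *
todo((.5106,.285,.092),6.05)
for n in('scene','top'): cv2.imwrite(f'pics/{n}4.png',ctrl.read_camera(n))
s=cv2.imread('pics/scene4.png')
cv2.imwrite('pics/s4.png',cv2.resize(s[110:340,340:580],None,fx=3,fy=2.6*3/2.6,interpolation=cv2.INTER_CUBIC)[:600])
```

```text
t 6.8 tcp [0.5083 0.2835 0.1885] F [ 0.3  -0.69 -1.58] w 0.0272
 shift now [0.0016 0.0031 0.0964] shift if aligned [0.0013 0.0025 0.0965] turn [-0.0063  0.0028 -0.0043]
 j [ 0.51  0.43  0.16  1.31 -0.    1.98]
```

View pics/s4.png

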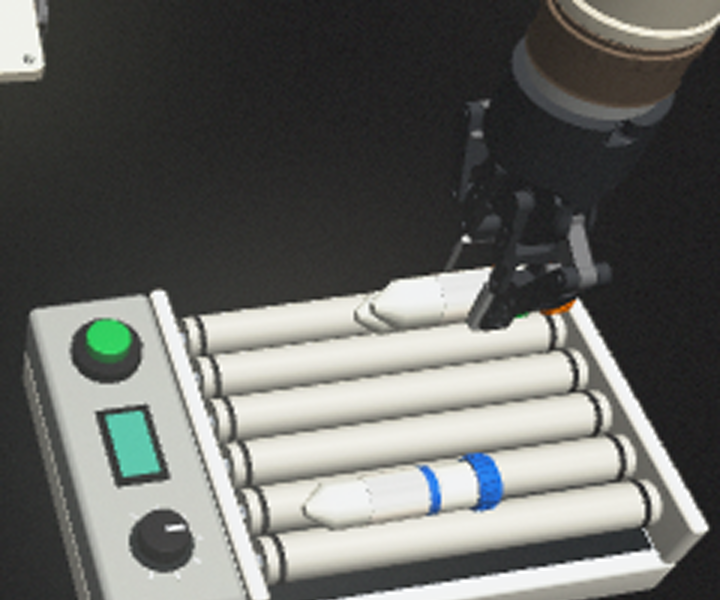

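View pics/top4.png

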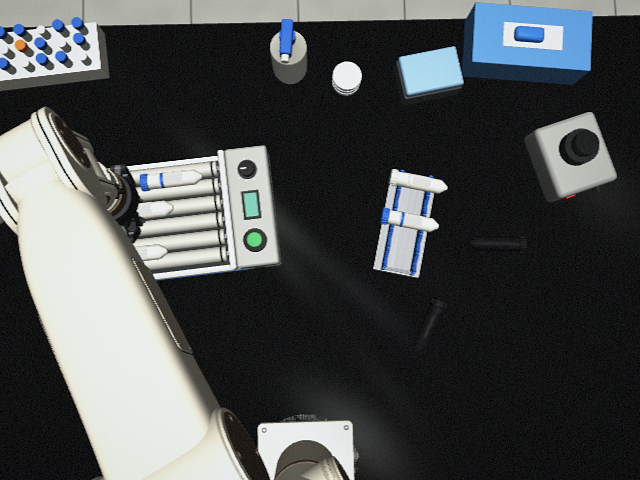

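The tube is still level in the grip. Its tip shows at about (173,209) in the top view, which I'll check against the plan during the descent.

Call:
carry_out --steps '[0.001, 0.003, 0.03, -0.006, 0.003, -0.004, 0.02, 0, 0, 0.03, 0, 0, 0, 0.02, 0, 0, 0.015, 0, 0, 0, 0.02, 0, 0, 0, 0, 0, 0, 0.02]'

```text
time_s: 7.4
tcp_pos: [0.5127, 0.2854, 0.1132]
ee_rot: [0.669, 0.743, 0.002, 0.0]
ft_force: [-0.0, 0.1, -0.2]
grip_width: 0.0275
```

Run:
```python
from h import *
p=onz('top',173,209,.1965)[:2]; a=np.radians(6.05)
u=np.array([-np.sin(a),np.cos(a)]); x=np.array([np.cos(a),np.sin(a)])
d=p-np.array([.5083,.2835]); print('tip rel tcp',d@x,d@u)
todo((.5106,.285,.092),6.05)
s=ctrl.read_camera('scene')
cv2.imwrite('pics/s5.png',cv2.resize(s[140:340,340:580],None,fx=3,fy=3,interpolation=cv2.INTER_CUBIC))
```

```text
tip rel tcp -0.004652093348571146 -0.06252288936936856
 t 7.4 tcp [0.5127 0.2854 0.1132] F [-0.01  0.13 -0.18] w 0.0275
 shift now [-0.0002 -0.0022  0.0212] shift if aligned [-0.0002 -0.0021  0.0212] turn [ 0.0028 -0.0016 -0.001 ]
 j [0.51 0.48 0.04 1.13 0.   1.97]
```

View pics/s5.png

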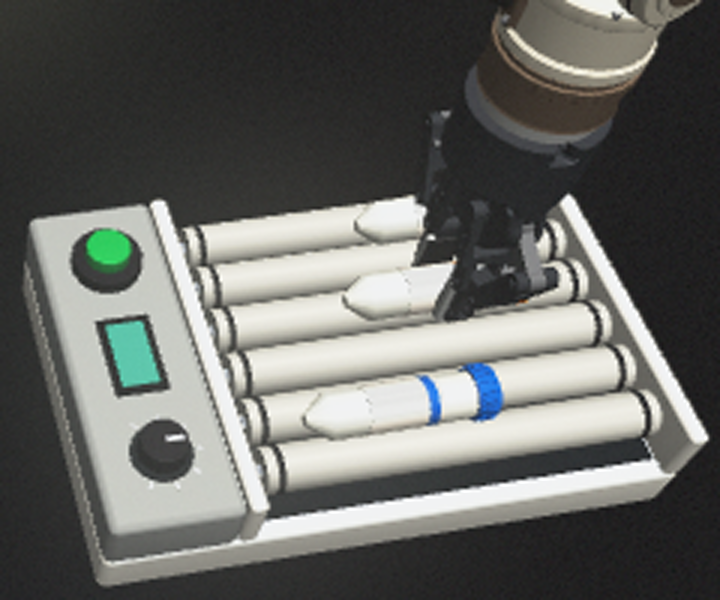

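Run:
```python
from h import *
t=ctrl.read_camera('top');s=ctrl.read_camera('scene')
cv2.imwrite('pics/t6.png',cv2.resize(t[150:280,75:235],None,fx=5,fy=4.6*5/4.6,interpolation=cv2.INTER_CUBIC)[:600])
```

```text
(no output)
```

View pics/t6.png

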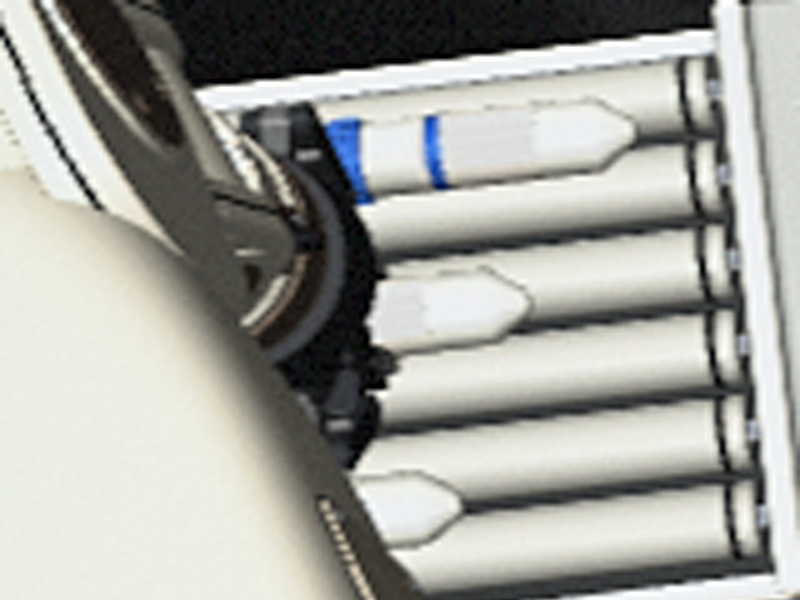

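Run:
```python
from h import *
def C(u,v,k,ou,ov): return ((u+.5)/k-.5+ou,(v+.5)/k-.5+ov)
a=np.radians(6.05);u=np.array([-np.sin(a),np.cos(a)]); x=np.array([np.cos(a),np.sin(a)])
def rel(q,z):
    d=onz('top',*C(*q,5,75,150),z)[:2]-np.array([.5112,.279]); return (d@x).round(4),(d@u).round(4)
for q in[(530,302),(440,308)]: print('held',rel(q,.121))
for q in[(636,132),(464,507)]: print('mixing tip',rel(q,.1))
d=np.array([.5127,.2854])-np.array([.5112,.279]);print('tcp',d@x,d@u)
```

```text
held (np.float64(0.0016), np.float64(-0.0563))
held (np.float64(0.0038), np.float64(-0.0225))
mixing tip (np.float64(0.0656), np.float64(-0.1004))
mixing tip (np.float64(-0.0703), np.float64(-0.0183))
tcp 0.00216618181517944 0.006206259448620044
```

Compared with the two resting tubes, the held one should go about 3 mm towards -x. I'll lower it in small steps and watch the force.

Call:
carry_out --steps '[0, -0.004, 0.006, 0.003, -0.002, 0, 0.02, 0, 0, 0.004, 0, 0, 0, 0.02, 0, 0, 0, 0, 0, 0, 0.02]'

```text
time_s: 7.92
tcp_pos: [0.5111, 0.2865, 0.107]
ee_rot: [0.669, 0.743, 0.004, 0.001]
ft_force: [0.7, -0.2, -0.8]
grip_width: 0.0274
```

Run:
```python
from h import *
todo((.5098,.285,.092),6.05)
```

```text
t 7.925 tcp [0.5111 0.2865 0.107 ] F [ 0.66 -0.2  -0.78] w 0.0274
 shift now [-0.0014 -0.0016  0.015 ] shift if aligned [-0.0014 -0.0015  0.015 ] turn [ 0.0074 -0.0029 -0.0008]
 j [ 0.51  0.48  0.02  1.1  -0.    1.98]
```

Call:
carry_out --steps '[-0.001, -0.003, 0.006, 0.007, -0.003, 0, 0.02, 0, -0.001, 0.005, 0, 0, 0, 0.02, 0, 0, 0.002, 0, 0, 0, 0.02, 0, 0, 0, 0, 0, 0, 0.02]'

```text
time_s: 8.43
tcp_pos: [0.5087, 0.2853, 0.0946]
ee_rot: [0.669, 0.743, 0.002, 0.001]
ft_force: [0.1, 0.3, 0.6]
grip_width: 0.0276
```

Run:
```python
from h import *
todo((.5098,.285,.092),6.05)
```

```text
t 8.425 tcp [0.5087 0.2853 0.0946] F [0.08 0.3  0.56] w 0.0276
 shift now [-0.0004  0.001   0.0026] shift if aligned [-0.0004  0.001   0.0026] turn [ 0.0039 -0.0004 -0.0016]
 j [ 0.51  0.49  0.    1.08 -0.    1.98]
```

Call:
carry_out --steps '[0, 0.001, 0.001, 0.003, 0, 0, 0.02, 0, 0, 0.0005, 0, 0, 0, 0.02, 0, 0, 0, 0, 0, 0, 0.02]'

```text
time_s: 8.8
tcp_pos: [0.5103, 0.2854, 0.0935]
ee_rot: [0.669, 0.743, 0.001, 0.0]
ft_force: [0.8, -0.1, 2.7]
grip_width: 0.0273
```

Run:
```python
from h import *
todo((.5098,.285,.092),6.05)
s=ctrl.read_camera('scene')
cv2.imwrite('pics/s7.png',cv2.resize(s[190:310,420:560],None,fx=5,fy=5,interpolation=cv2.INTER_CUBIC))
```

```text
t 8.8 tcp [0.5103 0.2854 0.0935] F [ 0.82 -0.11  2.71] w 0.0273
 shift now [-0.0004 -0.0006  0.0015] shift if aligned [-0.0003 -0.0006  0.0015] turn [ 0.0018 -0.0006 -0.0018]
 j [ 0.51  0.5   0.01  1.08 -0.    1.98]
```

View pics/s7.png

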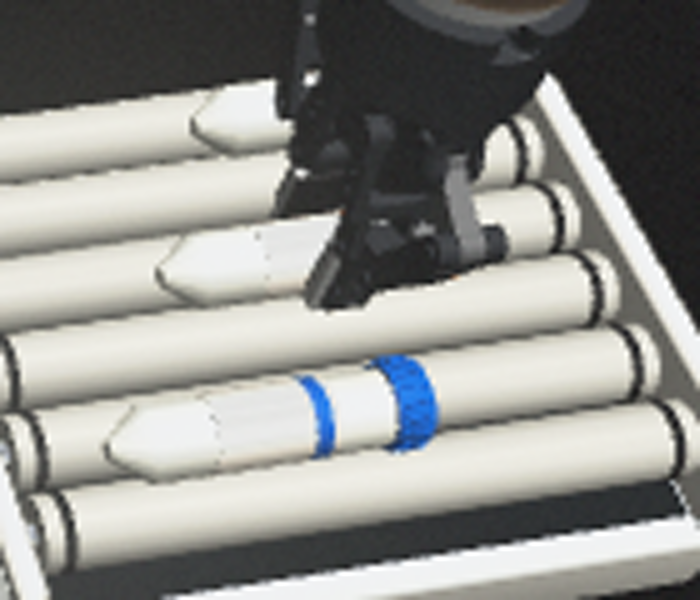

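The tube is in the middle valley with 2.7 N of upward contact, so it rests on the rollers. I'll open gently.

Call:
carry_out --steps '[0, 0, 0, 0, 0, 0, 0.03, 0, 0, 0, 0, 0, 0, 0.034, 0, 0, 0, 0, 0, 0, 0.038, 0, 0, 0, 0, 0, 0, 0.042, 0, 0, 0, 0, 0, 0, 0.044]'

```text
time_s: 9.48
tcp_pos: [0.5087, 0.2854, 0.0922]
ee_rot: [0.669, 0.743, -0.001, -0.001]
ft_force: [-0.8, 0.1, 0.4]
grip_width: 0.0439
```

Run:
```python
from h import *
todo((.5098,.285,.2),6.05)
s=ctrl.read_camera('scene')
cv2.imwrite('pics/s8.png',cv2.resize(s[190:310,420:560],None,fx=5,fy=5,interpolation=cv2.INTER_CUBIC))
```

```text
t 9.475 tcp [0.5087 0.2854 0.0922] F [-0.79  0.09  0.4 ] w 0.0439
 shift now [-0.0005  0.0009 -0.1078] shift if aligned [-0.0005  0.0011 -0.1078] turn [-0.0019 -0.0002 -0.0009]
 j [0.51 0.5  0.01 1.08 0.   1.98]
```

View pics/s8.png

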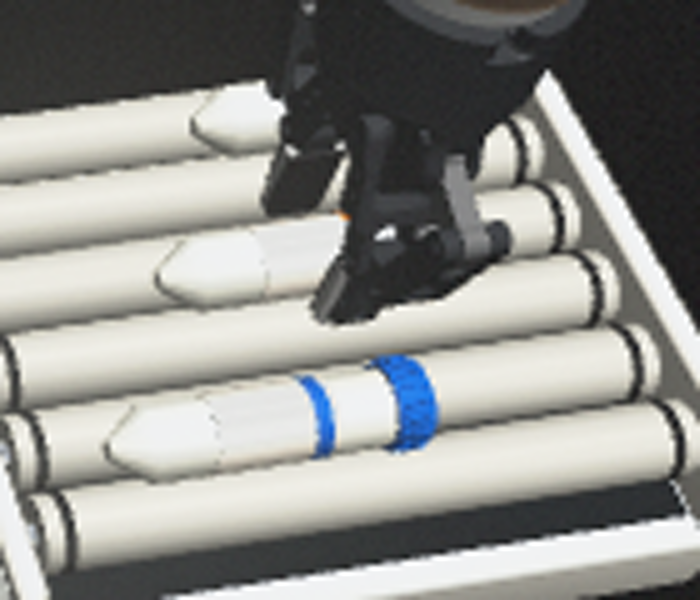

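Both fingers are clear of the tube and it has settled, so I'll rise straight up.

Call:
carry_out --steps '[0, 0.001, -0.01, 0, 0, 0, 0.044, 0, 0, -0.015, 0, 0, 0, 0.044, 0, 0, -0.03, 0, 0, 0, 0.044, 0, 0, -0.05, 0, 0, 0, 0.044, 0, 0, 0, 0, 0, 0, 0.03]'

```text
time_s: 10.15
tcp_pos: [0.5107, 0.2859, 0.2047]
ee_rot: [0.669, 0.743, 0.001, -0.0]
ft_force: [-0.9, 0.3, 0.2]
grip_width: 0.0303
```

Run:
```python
from h import *
todo((.4607,.0869,.16),6.05)
```

```text
t 10.15 tcp [0.5107 0.2859 0.2047] F [-0.95  0.31  0.21] w 0.0303
 shift now [-0.1928 -0.0706  0.0443] shift if aligned [-0.1926 -0.0707  0.0447] turn [ 0.0015 -0.0017 -0.001 ]
 j [0.51 0.42 0.19 1.34 0.   1.98]
```

Call:
carry_out --steps '[-0.04, -0.014, 0, 0, 0, 0, 0, -0.05, -0.018, 0, 0, 0, 0, 0, -0.05, -0.018, 0, 0, 0, 0, 0, -0.04, -0.015, 0, 0, 0, 0, 0, 0, 0, 0, 0, 0, 0, 0]'

```text
time_s: 10.78
tcp_pos: [0.4639, 0.0959, 0.206]
ee_rot: [0.668, 0.744, 0.003, 0.001]
ft_force: [-0.1, 1.2, 0.8]
grip_width: -0.0003
```

Run:
```python
from h import *
todo((.4607,.0869,.13),6.05)
for n in('scene','top'): cv2.imwrite(f'pics/{n}9.png',ctrl.read_camera(n))
s=cv2.imread('pics/scene9.png')
cv2.imwrite('pics/s9.png',cv2.resize(s[140:340,340:580],None,fx=3,fy=3,interpolation=cv2.INTER_CUBIC))
```

```text
t 10.775 tcp [0.4639 0.0959 0.206 ] F [-0.06  1.25  0.81] w -0.0003
 shift now [-0.0088 -0.0045  0.0759] shift if aligned [-0.0086 -0.0041  0.076 ] turn [ 0.0057 -0.0023  0.0011]
 j [ 0.2   0.2  -0.12  1.25  0.    1.67]
```

View pics/s9.png

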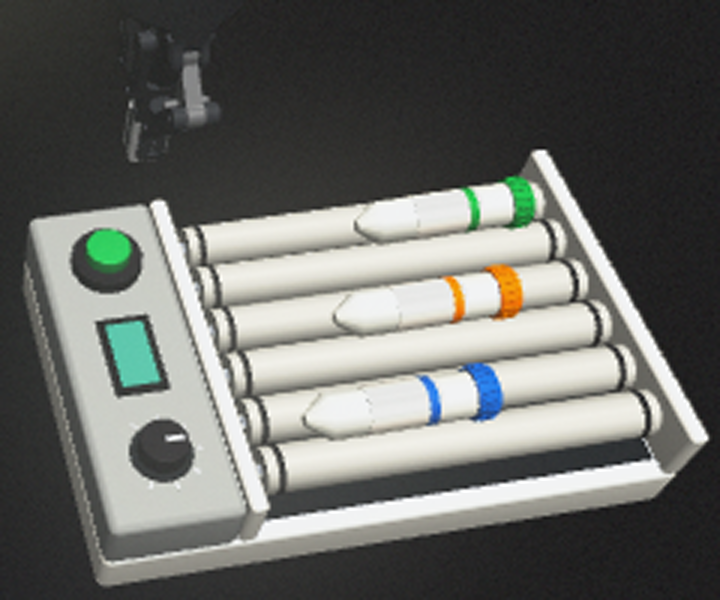

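View pics/top9.png

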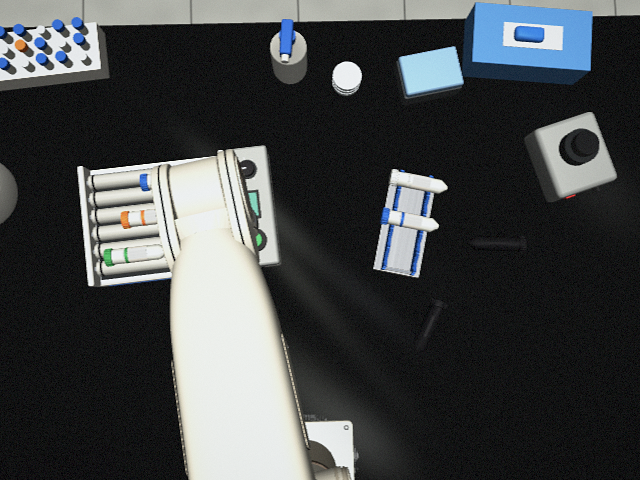

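The orange tube lies in the middle valley, parallel to its neighbours. Next is the button.

Call:
carry_out --steps '[-0.009, -0.004, 0.03, 0.006, -0.002, 0.001, 0, 0, -0.003, 0.03, 0, 0, 0, 0, 0, -0.001, 0.015, 0, 0, 0, 0, 0, 0, 0, 0, 0, 0, 0]'

```text
time_s: 11.38
tcp_pos: [0.4609, 0.0932, 0.1297]
ee_rot: [0.665, 0.747, 0.003, 0.001]
ft_force: [0.8, 0.7, 0.0]
grip_width: 0.0002
```

Run:
```python
from h import *
todo((.4607,.0869,.104),6.05)
s=ctrl.read_camera('scene')
cv2.imwrite('pics/s10.png',cv2.resize(s[170:290,330:450],None,fx=5,fy=5,interpolation=cv2.INTER_CUBIC))
c=cv2.imread('pics/scene9.png');hs=cv2.cvtColor(c,cv2.COLOR_BGR2HSV);m=cv2.inRange(hs,(8,150,120),(20,255,255))
n,l,st,ce=cv2.connectedComponentsWithStats(m)
t=cv2.imread('pics/top9.png');m=cv2.inRange(cv2.cvtColor(t,cv2.COLOR_BGR2HSV),(8,150,120),(20,255,255));n2,l2,st2,ce2=cv2.connectedComponentsWithStats(m)
S=[ce[i] for i in range(1,n) if st[i][4]>20 and 150<ce[i][1]<300];T=[ce2[i] for i in range(1,n2) if st2[i][4]>15 and 100<ce2[i][1]<300]
print(S,T)
a=np.radians(6.05);u=np.array([-np.sin(a),np.cos(a)]); x=np.array([np.cos(a),np.sin(a)])
S.sort(key=lambda p:-p[0]);T.sort(key=lambda p:p[0])
for A,B in zip(T,S):
    p,g=tri(A,B);d=p[:2]-np.array([.5112,.279]);print(p.round(4),g.round(4),d@x,d@u)
```

```text
t 11.375 tcp [0.4609 0.0932 0.1297] F [0.78 0.65 0.03] w 0.0002
 shift now [-0.0063 -0.001   0.0257] shift if aligned [-0.0062 -0.0009  0.0257] turn [ 0.0045 -0.0027  0.0098]
 j [ 0.2   0.25 -0.26  1.06  0.    1.65]
[array([508.75806452, 236.16935484]), array([491.95238095, 239.23809524])] [array([124.46902655, 219.48672566]), array([142.42424242, 217.6969697 ])]
[0.5057 0.3346 0.1048] 0.0021 0.00043009258762019054 0.05586338114994785
[0.5087 0.3014 0.1024] 0.0028 -7.157392262995262e-05 0.022571861709716926
```

View pics/s10.png

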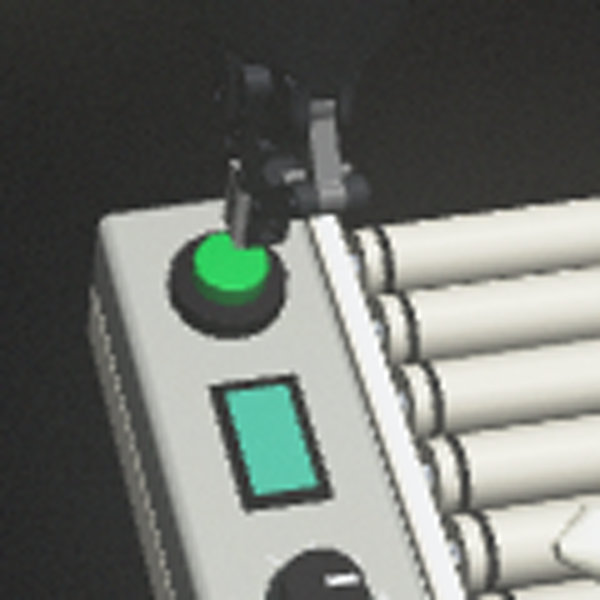

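The fingers are about 6 mm off the button's centre. The placed tube measures about x = 0, y = +5 mm in the bed frame. I'll centre, then press in steps.

Call:
carry_out --steps '[-0.008, -0.001, 0, 0.005, -0.003, 0.01, 0, 0, 0, 0.01, 0, 0, 0, 0, 0, 0, 0, 0, 0, 0, 0]'

```text
time_s: 11.8
tcp_pos: [0.4634, 0.0858, 0.1216]
ee_rot: [0.669, 0.744, 0.002, 0.001]
ft_force: [-0.5, -0.3, -0.0]
grip_width: -0.0
```

Run:
```python
from h import *
todo((.4607,.0869,.104),6.05)
```

```text
t 11.8 tcp [0.4634 0.0858 0.1216] F [-0.51 -0.3  -0.02] w -0.0
 shift now [ 0.0014 -0.0027  0.0176] shift if aligned [ 0.0014 -0.0026  0.0176] turn [ 0.0046 -0.0001  0.0005]
 j [ 0.18  0.26 -0.27  1.04 -0.    1.65]
```

Call:
carry_out --steps '[0.001, -0.004, 0.007, 0.005, 0, 0, 0, 0, -0.001, 0.003, 0, 0, 0, 0, 0, 0, 0.002, 0, 0, 0, 0, 0, 0, 0, 0, 0, 0, 0]'

```text
time_s: 12.3
tcp_pos: [0.4588, 0.0864, 0.1101]
ee_rot: [0.669, 0.744, 0.001, 0.0]
ft_force: [-0.1, 0.4, 4.2]
grip_width: -0.0
```

Run:
```python
from h import *
todo((.4607,.0869,.104),6.05)
```

```text
t 12.3 tcp [0.4588 0.0864 0.1101] F [-0.13  0.38  4.16] w -0.0
 shift now [0.0003 0.0019 0.0061] shift if aligned [0.0003 0.0019 0.0061] turn [ 0.0016 -0.0004  0.0002]
 j [ 0.19  0.27 -0.29  1.01  0.    1.65]
```

Call:
carry_out --steps '[0, 0.002, 0.002, 0, 0, 0, 0, 0, 0, 0.002, 0, 0, 0, 0, 0, 0, 0.002, 0, 0, 0, 0]'

```text
time_s: 12.68
tcp_pos: [0.4599, 0.0866, 0.1078]
ee_rot: [0.669, 0.744, 0.001, 0.0]
ft_force: [-7.2, -0.9, 21.0]
grip_width: 0.0001
```

Run:
```python
from h import *
todo((.4607,.0869,.104),6.05)
```

```text
t 12.675 tcp [0.4599 0.0866 0.1078] F [-7.17 -0.87 21.05] w 0.0001
 shift now [0.0003 0.0008 0.0038] shift if aligned [0.0003 0.0008 0.0038] turn [ 0.0015 -0.0006  0.0003]
 j [ 0.19  0.27 -0.29  1.    0.    1.65]
```

Run:
```python
from h import *
s=ctrl.read_camera('scene')
print(ctrl.get_obs()['ft_force'])
cv2.imwrite('pics/s11.png',cv2.resize(s[185:265,335:425],None,fx=7,fy=7,interpolation=cv2.INTER_CUBIC))
```

```text
[-7.13399503 -1.74790465 19.54879238]
```

View pics/s11.png

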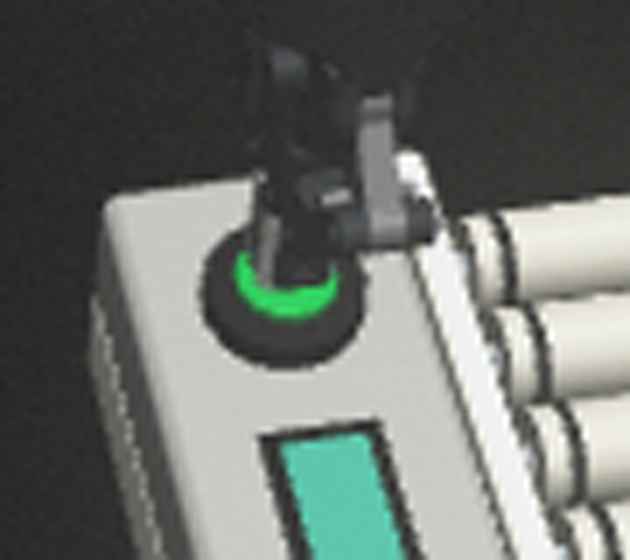

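The button looks flush with its housing, with no green side showing, and the force is up against a stop. I'll retract slowly and read force against height to confirm the travel.

Call:
carry_out --steps '[0, 0, -0.002, 0, 0, 0, 0, 0, 0, 0, 0, 0, 0, 0]'

```text
time_s: 12.98
tcp_pos: [0.4599, 0.0865, 0.1107]
ee_rot: [0.669, 0.744, 0.001, 0.001]
ft_force: [-0.9, -0.2, 2.8]
grip_width: 0.0001
```

Call:
carry_out --steps '[0, 0, -0.002, 0, 0, 0, 0, 0, 0, 0, 0, 0, 0, 0]'

```text
time_s: 13.22
tcp_pos: [0.4599, 0.0865, 0.1122]
ee_rot: [0.669, 0.744, 0.001, 0.0]
ft_force: [-0.7, -0.6, 2.9]
grip_width: -0.0
```

Call:
carry_out --steps '[0, 0, -0.002, 0, 0, 0, 0, 0, 0, 0, 0, 0, 0, 0]'

```text
time_s: 13.48
tcp_pos: [0.4601, 0.0866, 0.1138]
ee_rot: [0.669, 0.744, 0.001, 0.0]
ft_force: [-1.0, 0.3, 1.0]
grip_width: -0.0001
```

Call:
carry_out --steps '[0, 0, -0.002, 0, 0, 0, 0, 0, 0, 0, 0, 0, 0, 0]'

```text
time_s: 13.72
tcp_pos: [0.4602, 0.0865, 0.1156]
ee_rot: [0.669, 0.744, 0.001, 0.0]
ft_force: [-0.4, 0.9, 0.6]
grip_width: -0.0001
```

The spring force runs from about 0.114 to 0.108 m, which is the full 6 mm of travel. I'll retreat and check.

Call:
carry_out --steps '[0, 0, -0.03, 0, 0, 0, 0, 0, 0, -0.05, 0, 0, 0, 0, -0.05, 0, -0.02, 0, 0, 0, 0, -0.06, 0, 0, 0, 0, 0, 0, -0.06, 0, 0, 0, 0, 0, 0, -0.04, 0, 0, 0, 0, 0, 0, 0, 0, 0, 0, 0, 0, 0]'

```text
time_s: 14.6
tcp_pos: [0.4842, -0.1278, 0.2181]
ee_rot: [0.667, 0.745, 0.0, 0.001]
ft_force: [-0.1, 0.6, -0.4]
grip_width: -0.0001
```

Run:
```python
from h import *
o=ctrl.get_obs();print(o['time_s'],o['tcp_pos'],o['ft_force'],abs(o['qvel']).max())
s=ctrl.read_camera('scene');t=ctrl.read_camera('top')
cv2.imwrite('pics/s12.png',cv2.resize(s[140:340,340:580],None,fx=3,fy=3,interpolation=cv2.INTER_CUBIC));cv2.imwrite('pics/t12.png',t)
def blobs(im,lo,hi,y0,y1):
    m=cv2.inRange(cv2.cvtColor(im,cv2.COLOR_BGR2HSV),lo,hi);n,l,st,c=cv2.connectedComponentsWithStats(m)
    return [c[i] for i in range(1,n) if st[i][4]>15 and y0<c[i][1]<y1]
og=((8,150,120),(20,255,255));gr=((50,120,60),(75,255,255))
T=sorted(blobs(t,*og,100,300),key=lambda p:p[0]);S=sorted(blobs(s,*og,150,300),key=lambda p:-p[0])
a=np.radians(6.05);u=np.array([-np.sin(a),np.cos(a)]); x=np.array([np.cos(a),np.sin(a)])
for A,B in zip(T,S):
    p,g=tri(A,B);d=p[:2]-np.array([.5112,.279]);print(p.round(4),g.round(4),(d@x).round(4),(d@u).round(4))
print('green',[b.round(1) for b in blobs(t,*gr,100,300)],[b.round(1) for b in blobs(s,*gr,150,300)])
# unmoved tubes: blue centroid compare
t0=cv2.imread('pics/top0.png');s0=cv2.imread('pics/scene0.png');bl=((105,150,90),(118,255,255))
for a0,a1,r in((t0,t,(160,250)),(s0,s,(220,300))):
    print([b.round(1).tolist() for b in blobs(a0,*bl,*r)]);print([b.round(1).tolist() for b in blobs(a1,*bl,*r)])
```

```text
14.6 [ 0.48416766 -0.1277809   0.21808432] [-0.07167104  0.57255466 -0.43997904] 0.02164221829934944
[0.5057 0.3346 0.1048] 0.0021 0.0004 0.0559
[0.5089 0.3014 0.1026] 0.0026 0.0001 0.0225
green [array([254. , 239.1]), array([107.5, 257. ]), array([125.7, 254.7])] [array([513.3, 206.3]), array([497.1, 208.5]), array([375.8, 223. ])]
[[161.0, 179.5], [143.3, 182.2], [396.6, 197.9], [425.4, 203.6], [384.5, 215.5], [401.8, 218.9], [389.4, 236.9], [418.2, 242.8]]
[[161.0, 179.5], [143.3, 182.2]]
[[212.2, 244.1], [241.4, 247.2], [225.3, 261.5], [242.7, 264.6], [501.8, 269.6], [483.9, 272.6], [200.4, 278.3], [230.6, 282.7]]
[[214.8, 237.5], [243.2, 252.6], [225.3, 261.8], [501.8, 269.6], [483.9, 272.6], [200.5, 278.0], [230.8, 282.6]]
```

View pics/s12.png

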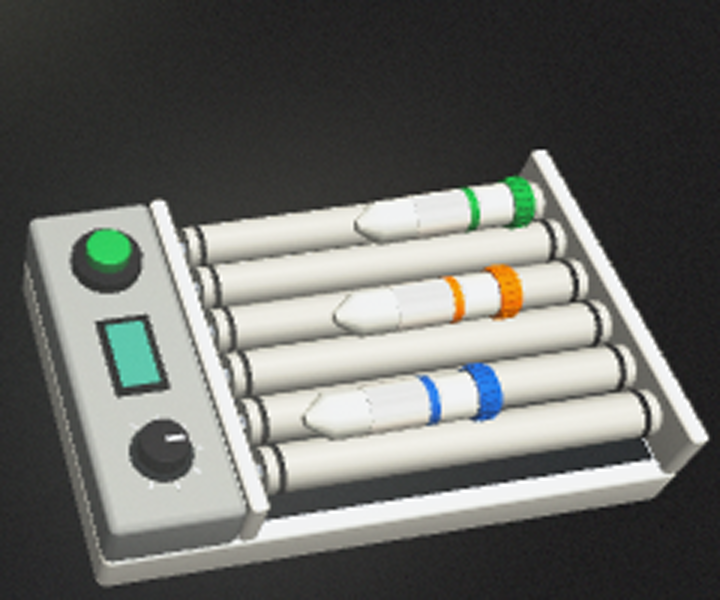

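View pics/t12.png

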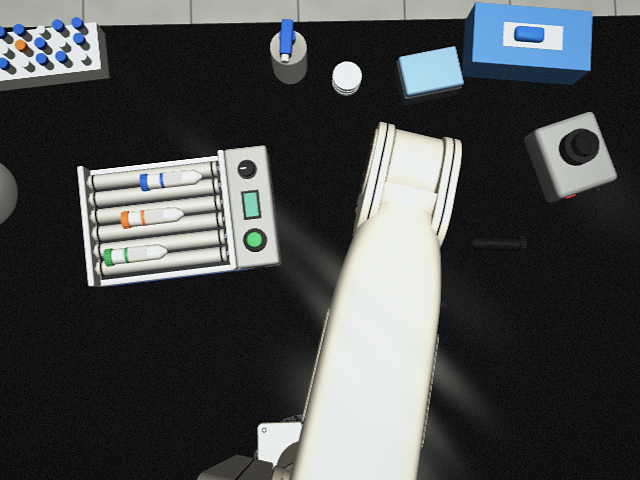

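All three tubes on the mixer lie in place, the button is free again, and the gripper is clear of everything.

```bash
python3 -c "
from rig import ctrl
print(ctrl.sign_off())"
```

```text
the job is handed in; nothing more can be done
None
```

The orange-capped tube is on the roller mixer, lying in the middle valley between the other two, and the start button was pressed all the way down and let go. I handed the job in after about 14.7 s; sign-off gives no verdict.

- **Tube:** I lowered it until the rollers pushed back with about 2.7 N, then opened the fingers. The cap and band positions put its centre at about x = 0 and y = +5 mm on the bed. The final pictures show it parallel to its neighbours and still where I left it.
- **Button:** I pressed until it stopped, at about 20 N. On the way back up, the spring force ran from about 108 to 114 mm, which matches the full 6 mm of travel. Afterwards the button was back at its starting place in the pictures.
- **Other tubes:** The two on the mixer are at the same pixels as at the start. At the end, the arm hid both cradle spares from the top camera. The scene camera shows the blue-capped spare's cap band in place, though its cap is partly covered. I didn't measure the grey-capped spare at the end, but it was in place in the top picture after the tube was set down.
- **Disagreements:** My first camera estimate put the button top at 110 mm, but touch put it at about 114 mm. A first look at the held tube's tip suggested it was about 4 mm off line. A closer look showed it parallel within about 1°, so I shifted it about 3 mm before lowering.

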